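# Wipe the drying box lid, then hold it open at the index

### The job

Dust must not fall on the slides in the drying box, so first take the small wiper by its grip and, with its long pad squarely across the lid's long clear window and pressed lightly against it, draw it in one pass from the left end of the window to the right end while the lid stays shut. Stand the wiper back upright on the worktop and let go of it; only then lift the sprung lid by its bar handle until the pointer on the lid's right side lines up with the index arm beside it, and finish while still holding the lid there. Do not shift the index arm, and leave everything else where it is.

Things in the scene. Friction and masses are not known exactly. Their poses are not given: they have to be found in the camera images.
- drying_box: white slide drying box with a grey lid, fixed to the worktop, 160 mm deep (its x), 240 mm wide (its y), 100 mm high with the lid shut; origin under its centre; its -x side is the front with the handle, +y its left, -y its right as seen from the robot
- lid (a joint): opening angle of the lid in rad: 0 shut, grows as the front edge rises, stop at 1.3; hinged along the box's rear top edge. A spring pulls it shut: about 4 N at the handle when shut, 8 N near the marked angle; it shuts if let go. The lid is a 12 mm plate
- index (a joint): angle of the index arm in rad about the same axis and from the same zero as the lid: the lid is at the mark when joint lid equals joint index. It is preset between 0.45 and 0.8; friction keeps it
- lid_hinge (a point): middle of the lid's hinge axis, which runs along the box's y; 88 mm above the worktop, 80 mm behind the box's centre; does not move; axes as the box's
- lid_handle (a point): middle of the lid's bar handle: a round steel bar 12 mm thick, 110 mm long along y, 94 mm above the worktop when shut, with a 29 mm clear gap between it and the lid's front edge. In the lid's frame (origin on the hinge, turning with the lid) it lies at x = -195 mm, z = +6 mm. Can be pinched from above, fingers before and behind it; it turns between them
- window (a point): centre of the lid's clear window, on its upper face, flush with the lid, 100 mm above the worktop when shut; 46 mm along x, 180 mm along y (its left end is +y); axes turn with the lid
- lid_pointer (a point): front end of the steel pointer tab on the lid's right side, 130 mm in front of the hinge axis; axes turn with the lid
- index_tip (a point): front end of the steel index arm, 130 mm in front of the hinge axis at lid angle 0 and swung up by joint index; it stands 8 mm to the right of the lid pointer when they line up; axes turn with the arm
- wiper: grey wiper standing on its pad, 0.11 kg: a 70x34x18 mm (x, y, z) housing, 12 to 30 mm above its underside, with an upright white grip 30 mm (x) by 22 mm (y), 30 to 78 mm above its underside. Origin under the centre of the pad as it hangs out unloaded; z up along the grip, x along the pad's long side
- wiper_pad (a joint): how far the wiper's sprung 64x28 mm (wiper x, y) pad has yielded up into the housing, in m: 0 unloaded, 0.010 at the most. 1.5 N to start, 4 N at 5 mm, 6.5 N at 10 mm, then it is hard; a light press is about half its travel
- jar: glass jar, 69 mm across and 82 mm tall, bystander; origin under its centre
- pipette_bulb: rubber pipette bulb, 55 mm across and 76 mm tall, bystander; origin under its centre
- petri_dish_1: closed petri dish, 62 mm across, 16 mm tall, bystander; origin under its centre
- coverslip_box: small carton 40x62x24 mm, bystander; origin under its centre
- marker_black: black marker pen 128 mm long, 16 mm thick, bystander; origin under its middle
Not all that is in view belongs to the job. Several things look just like the wiper: the one meant starts farthest from the robot's base.

How it is judged:
On the way, in this order (a step that is already met when the one before it is completed fails the run):
1. the held wiper presses on the shut lid (over 2 N) at the left end of the window, pad across it (x of wiper in the frame of window between -0.012 and 0.012 m and contact force between wiper and lid above 2 N and angle between the x axis of wiper and the x axis of window, either way round below 0.25 rad and value of joint lid below 0.04 rad and contact force between the fingers and wiper above 0.5 N and y of wiper in the frame of window above 0.05 m), for 0.1 s.
2. it still presses as it passes left of the middle (x of wiper in the frame of window between -0.012 and 0.012 m and contact force between wiper and lid above 2 N and angle between the x axis of wiper and the x axis of window, either way round below 0.25 rad and value of joint lid below 0.04 rad and contact force between the fingers and wiper above 0.5 N and y of wiper in the frame of window between 0.01 and 0.035 m), for 0.05 s.
3. it still presses as it passes right of the middle (x of wiper in the frame of window between -0.012 and 0.012 m and contact force between wiper and lid above 2 N and angle between the x axis of wiper and the x axis of window, either way round below 0.25 rad and value of joint lid below 0.04 rad and contact force between the fingers and wiper above 0.5 N and y of wiper in the frame of window between -0.035 and -0.01 m), for 0.05 s.
4. it still presses at the right end of the window (x of wiper in the frame of window between -0.012 and 0.012 m and contact force between wiper and lid above 2 N and angle between the x axis of wiper and the x axis of window, either way round below 0.25 rad and value of joint lid below 0.04 rad and contact force between the fingers and wiper above 0.5 N and y of wiper in the frame of window below -0.05 m), for 0.1 s.
5. the wiper stands upright on the worktop, let go (height (world z) of wiper below 0.012 m and angle between wiper's own z axis and vertical below 0.15 rad and contact force between the fingers and wiper below 0.05 N), for 0.2 s.
At the end, for the whole second after the job is handed in: the fingers hold the lid still within 0.08 rad (4.5 degrees) of the index arm, against its spring; the wiper stands upright and free on the worktop, touching neither fingers nor box (all of step 5 and angle between the x axis of lid_pointer and the x axis of index_tip, either way round below 0.08 rad and value of joint lid above 0.3 rad and velocity of joint lid between -0.1 and 0.1 rad/s and contact force between the fingers and lid above 1.5 N and contact force between wiper and lid below 0.05 N and contact force between wiper and drying_box below 0.05 N); the arm keeps its last pose, push and grip.
It fails at once if the wiper is pressed on the lid with more than 18 N (contact force between wiper and lid above 18 N).
It fails at once if the lid is opened while the wiper is off the worktop (value of joint lid above 0.12 rad and height (world z) of wiper above 0.025 m).
It fails at once if the index arm is shifted by more than 6 mm (distance of index_tip from where it was at the start of the episode above 0.006 m).
It fails at once if a bystander is shifted by more than 25 mm (distance of any of jar, pipette_bulb, petri_dish_1, coverslip_box, marker_black from where it was at the start of the episode above 0.025 m).
It also fails if it takes over 72 s, if anything falls off the work surface, if the arm or the gripper's body presses on something with over 40 N, if the wrist force passes 120 N, or if a joint passes its speed limit or range.

### The arm

A 6-joint arm with a two-finger parallel gripper is mounted at the origin on a cart in front of the work surface, level with it; the furniture and walls round the work are solid. World frame = base frame: x ahead of the robot, y to its left, z up, the work surface at z = 0. Lengths are in m, angles in rad, forces in N, time in s.
With the tool pointing down it reaches from about 0.35 to 0.775 m from the base axis. Payload 7.3 kg.
Tool frame: the origin (TCP) lies midway between the tips of the shut fingers; the grasp point (between the pads) lies 19 mm behind it; z points along the fingers, y is the line along which they close (so a half turn about z gives the same grasp; the last joint's range is limited). The gripper opens to 92 mm and grips with 3 to 60 N. Pads are 19 mm wide; open, the fingers measure 130 mm over their backs; the gripper's body (75 mm by 190 mm) begins 47 mm behind the grasp point.
Start: joints at [1.182, 0.342, 1.524, -0, 1.275, -0.146], TCP at [0.126, 0.51, 0.227] pointing down, gripper open.
Joint ranges: [-2.53, 2.53], [-0.77, 2.02], [0.04, 2.7], [-1, 4.14], [0.28, 2.66], [-3.11, 3.11]. Speed limits (rad/s): [2.57, 2.57, 3.14, 3.14, 3.14, 3.14].

### API

Orientations are given as [roll, pitch, yaw] about the fixed x, y, z axes, in that order (R = Rz(yaw) Ry(pitch) Rx(roll)).
In Python, from cell import monitor, vision, workorder gives the robot as it stands.
- The arm moves only by the tool move_arm, never from a script. Its argument "rows" is a list of rows, each a list of 5 numbers: the shift along the world's x, y, z in mm, then the turn about the world's z in rad, then the closure, from -1 (fully open) to 1 (shut). A call has 1 to 12 rows; each row shifts and turns the commanded pose from where the row before left it; what a row does not reach is not made up. A row lasts 1/10 s, in which the tool goes at most 50 mm and 8.59 degrees, less where a joint would pass 70% of its speed; a pose out of reach is approached as far as the arm can. A call is refused whole if a number of a shift passes 50 or a number of a turn 0.15, either way. A call with a gripper value outside its range is refused whole. The fingers move at their own pace and stop on an object; "newtons" is the grip in N (left out, the last holds). Time passes only in rows, so rows that do not move let the fingers close. It gives the time, the measured TCP pose, the force, the opening and the grip force at its end, in the units of the state.
- monitor.observe(): the state, without advancing time (a new reading comes with each control period).
- vision.read_camera(name): name is "side" or "top"; returns the picture (400x640x3 uint8, red, green, blue); there is no depth.
- vision.get_calibration(name): a dict with "K" (3x3 intrinsics, pixels), "T" (4x4, takes a point from camera to world coordinates). Camera axes: x right, y up, looking along -z (the intrinsics and any distortion apply to the point x, -y, -z); pixel columns grow to the right and rows downward; lengths in m; the calibration is good to about 2 mm. A picture is of the moment at which its call begins. get_calibration takes no time and is no camera call.
- workorder.hand_in(): hands the job in; it is judged then, once.
The state is a dict: "time": time; "qpos": joint angles; "qvel": joint speeds; "joint_efforts": joint torques, N m; "tool_pos": TCP position; "tool_rot": TCP orientation; "contact_force": force on the tool from outside, world axes, zero at the start; "torque": the same for the moment, N m; "opening": finger opening in m; "grip_force": force on a finger pad.
Only numpy, scipy, OpenCV 4.12 (cv2) and the standard library are available. Lean on these libraries where they do the work, as an engineer would, in place of code of your own. Each camera call takes 0.05 s, during which the arm holds its last target. There are 200 camera calls.

## Working session

There is one attempt and no reset: what is moved stays moved. The work goes in short steps, Python scripts to look and compute and a tool call to move; the robot and the scene stay as the last step left them, time stands still between calls to the robot, and variables do not carry over. Pictures are saved under pics/ and viewed, at most 10 in all, crops included, and the job is handed in when it is done.

Besides the shell and the picture viewer there is one more tool, called after ">>>" as name(argument=value, ...), one argument or row to a line, values as JSON. move_arm: Moves the arm, as the interface text tells. Its arguments: {"type":"object","properties":{"rows":{"type":"array","items":{"type":"array","items":{"type":"number"}}},"newtons":{"type":"number"}},"required":["rows"]}

```bash
mkdir -p pics; cat > h.py <<'E'
import numpy as np, cv2
from cell import monitor, vision, workorder
def snap(n,f):
    im=vision.read_camera(n); cv2.imwrite('pics/'+f,im[:,:,::-1]); return im
def ray(n,u,v):
    c=vision.get_calibration(n);K=np.array(c['K']);T=np.array(c['T'])
    d=np.linalg.inv(K)@[u,v,1]; d=np.array([d[0],-d[1],-d[2]])
    return T[:3,3],T[:3,:3]@d
def onz(n,u,v,z):
    o,d=ray(n,u,v); return o+d*(z-o[2])/d[2]
def proj(n,p):
    c=vision.get_calibration(n);K=np.array(c['K']);T=np.array(c['T'])
    q=T[:3,:3].T@(np.array(p)-T[:3,3]); q=K@[q[0],-q[1],-q[2]]; return q[:2]/q[2]
E
python3 - <<'E'
from h import *
snap('top','t0.png');snap('side','s0.png')
for n in('top','side'):
    c=vision.get_calibration(n);print(np.round(c['K'],1),np.round(c['T'],3),c.keys())
print(monitor.observe())
E
```

```text
[[510.    0.  325.7]
 [  0.  510.  197.8]
 [  0.    0.    1. ]] [[-0.011  0.988 -0.155  0.268]
 [-1.    -0.01   0.006 -0.085]
 [ 0.004  0.155  0.988  1.559]
 [ 0.     0.     0.     1.   ]] dict_keys(['K', 'T'])
[[482.5   0.  313.9]
 [  0.  482.5 204.8]
 [  0.    0.    1. ]] [[-1.    -0.013 -0.019  0.465]
 [-0.008 -0.585  0.811  1.22 ]
 [-0.022  0.811  0.585  1.041]
 [ 0.     0.     0.     1.   ]] dict_keys(['K', 'T'])
{'time': 0.1, 'qpos': array([ 1.18201588e+00,  3.42640318e-01,  1.52490883e+00,  2.00066109e-06,
        1.27541309e+00, -1.45999596e-01]), 'qvel': array([-0.00064102, -0.00246199, -0.00216663,  0.00046557,  0.00041667,
        0.00110498]), 'joint_efforts': array([ 2.17971479e-03, -4.31993115e+01, -2.44697535e+01,  7.20071350e-02,
        5.25620522e-02, -7.40709766e-05]), 'tool_pos': array([0.12605055, 0.50927078, 0.22612549]), 'tool_rot': array([-3.14023792e+00, -2.01141738e-04,  2.89881108e+00]), 'contact_force': array([ 0.05096415, -0.35680075,  0.62995751]), 'torque': array([-0.04757967,  0.04746902,  0.02998374]), 'grip_force': 0.0, 'opening': 0.09193745359301651}
```

View pics/t0.png

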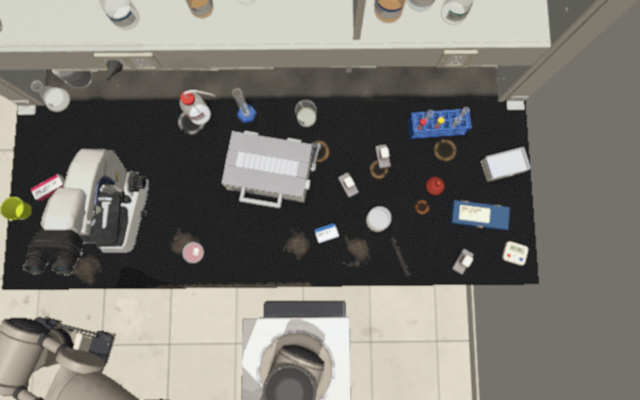

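View pics/s0.png

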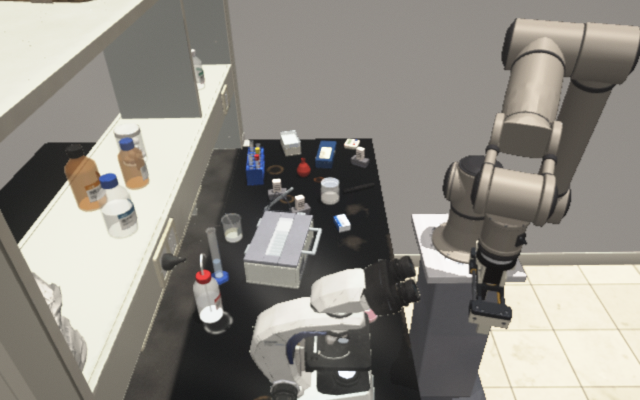

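```bash
python3 - <<'E'
from h import *
im=cv2.imread('pics/t0.png'); cv2.imwrite('pics/c1.png',cv2.resize(im[125:215,215:405],None,fx=4.2,fy=4.2,interpolation=cv2.INTER_CUBIC))
im=cv2.imread('pics/s0.png'); cv2.imwrite('pics/c2.png',cv2.resize(im[170:290,230:350],None,fx=5,fy=5,interpolation=cv2.INTER_CUBIC))
for p in[(383,155),(347,184),(463,261)]:
    q=onz('top',*p,.05);print(p,q,np.hypot(*q[:2]))
E
```

```text
(383, 155) [ 0.63391291 -0.26901271  0.05      ] 0.6886315552405828
(347, 184) [ 0.54547545 -0.15812564  0.05      ] 0.5679323749249023
(463, 261) [ 0.31184767 -0.49549757  0.05      ] 0.5854629055323969
```

View pics/c1.png

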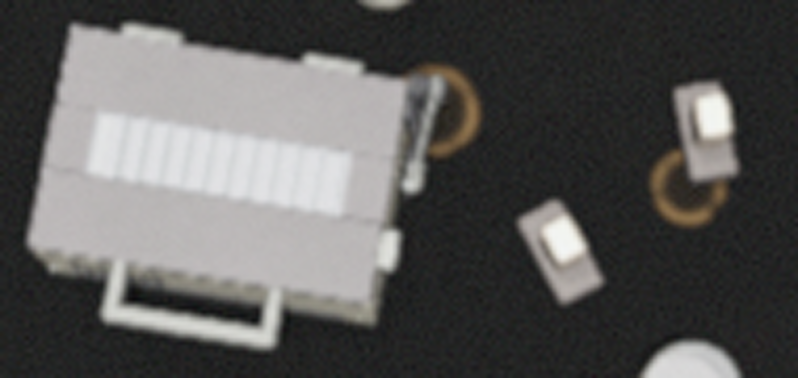

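View pics/c2.png

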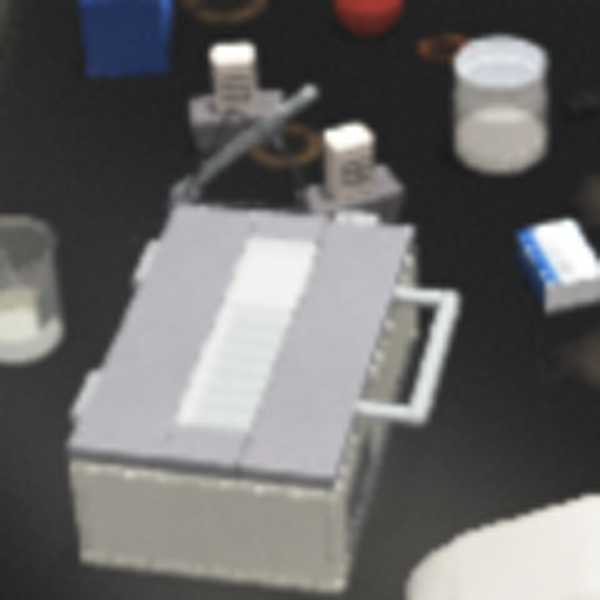

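```bash
cat > m.py <<'E'
from h import *
a=lambda X,Y:((X+.5)/4.2-.5+215,(Y+.5)/4.2-.5+125)
b=lambda X,Y:((X+.5)/5-.5+230,(Y+.5)/5-.5+170)
L=[onz('top',*a(*p),.1)[:2] for p in[(70,25),(408,78),(378,305),(30,245)]]
print('lid',np.round(L,4),'sides',[np.linalg.norm(L[i]-L[i-1]).round(4) for i in range(4)],'c',np.mean(L,0))
d=L[0]-L[1]+L[3]-L[2];print('yaw of y axis',np.arctan2(-d[0],d[1]))
W=[onz('top',*a(*p),.1)[:2] for p in[(97,113),(352,150),(345,215),(88,177)]]
print('win',np.round(W,4),[np.linalg.norm(W[i]-W[i-1]).round(4) for i in range(4)],np.mean(W,0))
d=W[0]-W[1]+W[3]-W[2];print('yaw',np.arctan2(-d[0],d[1]))
S=[onz('side',*b(*p),.1)[:2] for p in[(183,208),(413,228),(338,480),(72,450)]]
print('side lid',np.round(S,4),np.mean(S,0))
H=[onz('top',*a(*p),.094)[:2] for p in[(110,314),(275,340)]];print('handle',np.round(H,4),np.mean(H,0))
def tri(p,q):
    o1,d1=ray('top',*p);o2,d2=ray('side',*q)
    s=np.linalg.lstsq(np.c_[d1,-d2],o2-o1,rcond=None)[0]
    x,y=o1+s[0]*d1,o2+s[1]*d2;return (x+y)/2,np.linalg.norm(x-y)
print('tip',tri(a(413,187),b(312,92)))
print('grip',tri(a(713,118),b(233,48)))
print('index pivot',onz('top',*a(437,82),.09))
im=cv2.imread('pics/t0.png')
c=im[138:172,368:396].astype(int);v=c.min(2)
sat=c.max(2)-c.min(2)
g=cv2.moments(((v>205)).astype(np.uint8),True);print('grip area',g['m00'])
u0,v0=g['m10']/g['m00']+368,g['m01']/g['m00']+138;print((u0,v0),onz('top',u0,v0,.078))
m=((v>90)&(sat<40)).astype(np.uint8)
k,l,st,ce=cv2.connectedComponentsWithStats(m);i=1+st[1:,4].argmax();print(st[i])
r=cv2.minAreaRect(cv2.findContours((l==i).astype(np.uint8),0,1)[0][0]);print(r)
bx=cv2.boxPoints(r)+[368,138];q=[onz('top',*p,.03)[:2] for p in bx];print(np.round(q,4),np.mean(q,0))
H=[onz('top',*a(*p),.03)[:2] for p in[(674,88),(718,82),(738,173),(690,181)]]
print('hous',np.round(H,4),np.mean(H,0),[np.linalg.norm(H[i]-H[i-1]).round(4) for i in range(4)])
d=H[0]-H[3]+H[1]-H[2];print('wyaw',np.arctan2(d[1],d[0]))
E
python3 m.py
```

```text
lid [[ 0.7001  0.1835]
 [ 0.6595 -0.054 ]
 [ 0.4985 -0.0323]
 [ 0.543   0.2084]] sides [np.float64(0.1591), np.float64(0.241), np.float64(0.1624), np.float64(0.2447)] c [0.60026936 0.07642535]
yaw of y axis -0.17615045630089962
win [[ 0.6364  0.1635]
 [ 0.6081 -0.0146]
 [ 0.562  -0.0096]
 [ 0.5907  0.1691]] [np.float64(0.046), np.float64(0.1804), np.float64(0.0464), np.float64(0.181)] [0.59929406 0.07710222]
yaw -0.15815465264921655
side lid [[ 0.6525 -0.0513]
 [ 0.501  -0.0264]
 [ 0.5411  0.2104]
 [ 0.6962  0.1828]] [0.59768326 0.07888574]
handle [[0.495  0.1533]
 [0.4757 0.0392]] [0.48536133 0.09623987]
tip (array([ 0.56345419, -0.05858872,  0.18527329]), np.float64(0.0008137953556803448))
grip (array([ 0.6345303 , -0.26934318,  0.08362968]), np.float64(0.003604009616112391))
index pivot [ 0.6590542  -0.07421822  0.09      ]
grip area 53.0
(384.20754716981133, 151.8679245283019) [ 0.63666523 -0.26946493  0.078     ]
[  8   7  15  23 270]
((15.153846740722656, 17.769227981567383), (22.749469757080078, 12.551430702209473), 78.69007110595703)
[[ 0.668  -0.2469]
 [ 0.6754 -0.2851]
 [ 0.6049 -0.2967]
 [ 0.5975 -0.2587]] [ 0.63645917 -0.27185015]
hous [[ 0.6688 -0.2479]
 [ 0.6731 -0.2804]
 [ 0.6046 -0.293 ]
 [ 0.5989 -0.2578]] [ 0.63634699 -0.26975886] [np.float64(0.0706), np.float64(0.0328), np.float64(0.0697), np.float64(0.0357)]
wyaw 0.16130170416158573
```

>>> move_arm(
  rows=[
    [0,-35,10,0,-1],
    [0,-35,10,0,-1],
    [0,-35,10,0,-1],
    [28,-30,5,-0.146,-1],
    [28,-30,5,-0.146,-1],
    [28,-30,5,-0.146,-1],
    [28,-30,5,-0.146,-1],
    [28,-30,5,-0.146,-1],
    [28,-30,5,-0.146,-1],
    [28,-30,5,-0.146,-1],
    [28,-30,5,-0.146,-1],
    [0,0,0,0,-1],
  ],
  newtons=40,
)

```text
time: 1.3
tool_pos: [0.353, 0.1617, 0.2969]
tool_rot: [3.14, 0.001, 1.722]
contact_force: [0.7, 1.0, 0.5]
opening: 0.0918
grip_force: 0.0
```

>>> move_arm(
  rows=[
    [25.8,-39.2,0,0.005,-1],
    [25.8,-39.2,0,0,-1],
    [25.8,-39.2,0,0,-1],
    [25.8,-39.2,0,0,-1],
    [25.8,-39.2,0,0,-1],
    [25.8,-39.2,0,0,-1],
    [25.8,-39.2,0,0,-1],
    [25.8,-39.2,0,0,-1],
    [25.8,-39.2,-30,0,-1],
    [25.8,-39.2,-45,0,-1],
    [25.8,-39.2,-45,0,-1],
    [0,0,-40,0,-1],
  ],
)

```text
time: 2.5
tool_pos: [0.621, -0.2472, 0.1582]
tool_rot: [3.141, 0.001, 1.735]
contact_force: [0.1, 1.0, -0.4]
opening: 0.092
grip_force: 0.0
```

```bash
python3 - <<'E'
from h import *
t=snap('top','t1.png');s=snap('side','s1.png');o=monitor.observe();print(o['tool_pos'],o['tool_rot'])
p=proj('top',o['tool_pos']);q=proj('side',o['tool_pos']);print(p,q)
A=cv2.resize(t[110:210,340:440],(400,400),interpolation=2)
B=cv2.resize(s[145:245,230:330],(400,400),interpolation=2)
cv2.imwrite('pics/c3.png',np.hstack([A,B])[:,:,::-1])
E
```

```text
[ 0.61637173 -0.24237154  0.15307611] [-3.13065807 -0.0089011   1.73649205]
[377.9697481  152.47244774] [279.95499839 166.86227996]
```

View pics/c3.png

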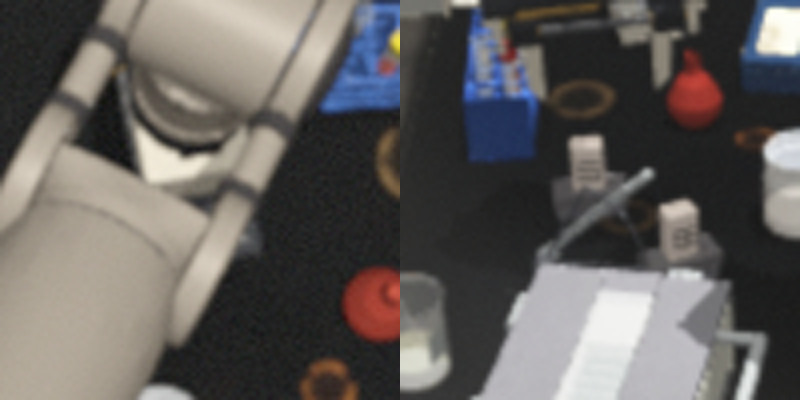

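>>> move_arm(
  rows=[
    [0,0,0,0,-1],
    [0,0,0,0,-1],
  ],
)

```text
time: 2.8
tool_pos: [0.6206, -0.2439, 0.1637]
tool_rot: [3.138, 0.002, 1.737]
contact_force: [-0.3, -0.3, 0.7]
opening: 0.0922
grip_force: 0.0
```

```bash
python3 - <<'E'
from h import *
o=monitor.observe();print(o['tool_pos'],o['tool_rot'],o['contact_force'],o['qvel'])
E
```

```text
[ 0.62062146 -0.24387444  0.1636626 ] [3.13804742e+00 2.43835635e-03 1.73736084e+00] [-0.32691065 -0.33770755  0.6740235 ] [-0.00163291 -0.01575807 -0.00360768 -0.00157467 -0.00680235  0.00130929]
```

>>> move_arm(
  rows=[
    [16,-25.6,0,0,-1],
    [0,0,-30,0,-1],
    [0,0,-30,0,-1],
    [0,0,-20,0,-1],
    [0,0,-20,0,-1],
    [0,0,0,0,-1],
    [0,0,0,0,-1],
  ],
)

```text
time: 3.5
tool_pos: [0.6366, -0.2701, 0.0632]
tool_rot: [3.139, 0.002, 1.737]
contact_force: [0.0, 0.2, 0.3]
opening: 0.0918
grip_force: 0.0
```

```bash
python3 - <<'E'
from h import *
s=snap('side','s2.png')
o=monitor.observe();print(o['tool_pos'],o['tool_rot'],o['contact_force'])
for z in(0.03,.038): print(proj('side',[*o['tool_pos'][:2],z]))
cv2.imwrite('pics/c4.png',cv2.resize(s[150:230,240:340],(750,600),interpolation=2)[:,:,::-1])
E
```

```text
[ 0.63680506 -0.2703106   0.06354881] [3.13819400e+00 2.65650059e-03 1.73645664e+00] [ 0.59681987 -1.36800113 -0.43846362]
[277.04783163 191.25094062]
[276.90579143 189.47597296]
```

View pics/c4.png

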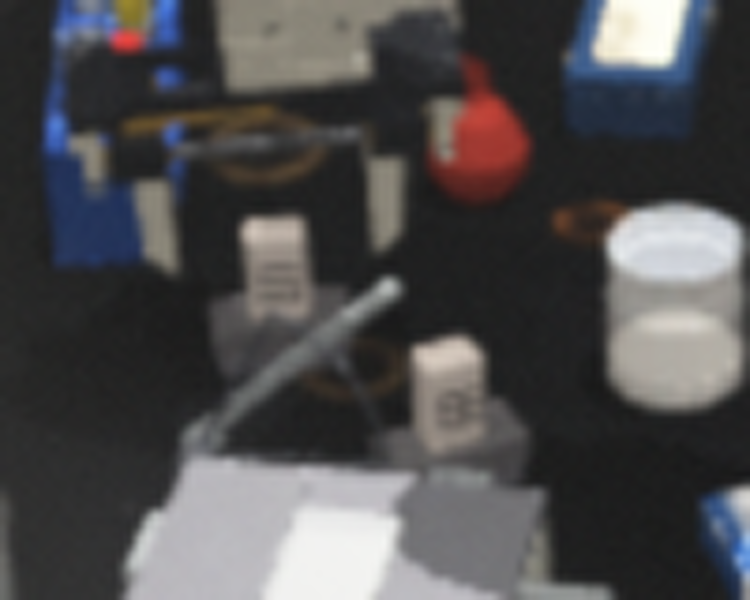

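>>> move_arm(
  rows=[
    [0,0,-12,0,-1],
    [0,0,-13,0,-1],
    [0,0,0,0,-1],
    [0,0,0,0,1],
    [0,0,0,0,1],
    [0,0,0,0,1],
    [0,0,0,0,1],
    [0,0,0,0,1],
    [0,0,0,0,1],
    [0,0,0,0,1],
  ],
  newtons=40,
)

```text
time: 4.55
tool_pos: [0.6355, -0.2701, 0.0357]
tool_rot: [3.141, 0.0, 1.736]
contact_force: [0.4, -0.4, 0.9]
opening: 0.0401
grip_force: 0.0
```

>>> move_arm(
  rows=[
    [0,0,0,0,1],
    [0,0,0,0,1],
    [0,0,0,0,1],
    [0,0,0,0,1],
  ],
)

```text
time: 4.95
tool_pos: [0.6355, -0.2701, 0.0356]
tool_rot: [3.141, 0.0, 1.736]
contact_force: [0.4, -0.6, -0.6]
opening: 0.0297
grip_force: 40.0
```

>>> move_arm(
  rows=[
    [0,0,20,0,1],
    [0,0,40,0,1],
    [0,0,40,0,1],
    [0,0,40,0,1],
    [0,0,40,0,1],
    [0,0,40,0,1],
    [0,0,0,0,1],
    [-2,30,0,-0.05,1],
    [-2,38,0,-0.05,1],
    [-2,38,0,-0.05,1],
    [-2,38,0,-0.05,1],
    [-2,38,0,-0.05,1],
  ],
)

```text
time: 6.15
tool_pos: [0.6247, -0.0865, 0.2544]
tool_rot: [-3.14, -0.0, 1.483]
contact_force: [0.3, -0.7, -0.2]
opening: 0.0298
grip_force: 40.0
```

>>> move_arm(
  rows=[
    [-2,38,0,-0.05,1],
    [-2,38,0,-0.033,1],
    [-2,38,0,0,1],
    [-2,38,0,0,1],
    [-2,38,0,0,1],
    [-2,30,0,0,1],
    [0,0,0,0,1],
    [0,0,0,0,1],
    [0,0,0,0,1],
  ],
)

```text
time: 7.05
tool_pos: [0.6133, 0.131, 0.255]
tool_rot: [-3.141, 0.001, 1.402]
contact_force: [-0.2, -0.2, -0.7]
opening: 0.0302
grip_force: 40.0
```

>>> move_arm(
  rows=[
    [-2,15,0,0,1],
    [0,0,-40,0,1],
    [0,0,-35,0,1],
    [0,0,-20,0,1],
    [0,0,-10,0,1],
    [0,0,0,0,1],
    [0,0,0,0,1],
    [0,0,0,0,1],
  ],
)

```text
time: 7.85
tool_pos: [0.6124, 0.1471, 0.1523]
tool_rot: [3.139, -0.001, 1.403]
contact_force: [0.4, -0.3, -1.0]
opening: 0.0296
grip_force: 40.0
```

```bash
python3 - <<'E'
from h import *
s=snap('side','s3.png')
o=monitor.observe();print(o['tool_pos'],o['tool_rot'],o['contact_force'])
cv2.imwrite('pics/c5.png',cv2.resize(s[180:300,230:350],(600,600),interpolation=2)[:,:,::-1])
E
```

```text
[0.61225624 0.14703794 0.15220347] [ 3.13878637e+00 -8.16862270e-04  1.40265781e+00] [ 0.12167549 -0.34266729 -0.56768145]
```

View pics/c5.png

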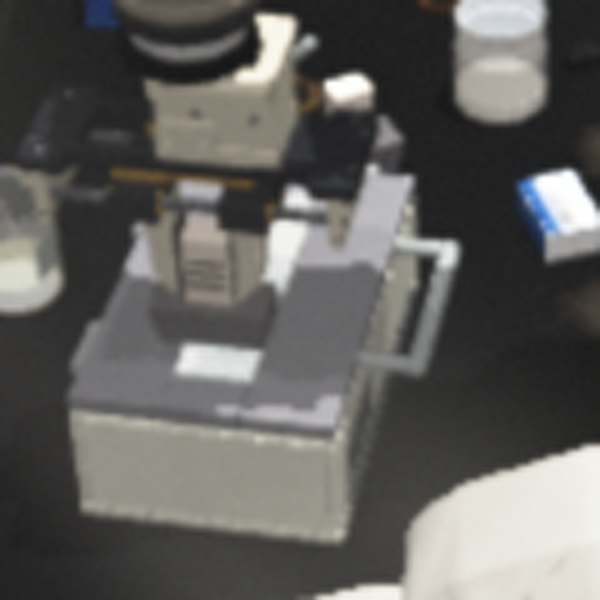

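>>> move_arm(
  rows=[
    [0,0,-8,0,1],
    [0,0,-7,0,1],
    [0,0,-1,0,1],
    [0,0,-1,0,1],
    [0,0,0,0,1],
    [0,0,0,0,1],
  ],
)

```text
time: 8.5
tool_pos: [0.6113, 0.1469, 0.1338]
tool_rot: [-3.141, 0.0, 1.403]
contact_force: [-1.8, 0.6, 1.4]
opening: 0.0295
grip_force: 40.0
```

>>> move_arm(
  rows=[
    [0,0,-1,0,1],
    [0,0,-1,0,1],
    [0,0,0,0,1],
    [0,0,0,0,1],
  ],
)

```text
time: 8.9
tool_pos: [0.6114, 0.147, 0.1317]
tool_rot: [3.142, 0.0, 1.403]
contact_force: [-2.4, 0.2, 2.8]
opening: 0.0301
grip_force: 40.0
```

>>> move_arm(
  rows=[
    [0,0,-1,0,1],
    [0,0,0,0,1],
    [-1.7,-9.9,0,0,1],
    [-1.7,-9.9,0,0,1],
    [-1.7,-9.9,0,0,1],
    [-1.7,-9.9,0,0,1],
    [-1.7,-9.9,0,0,1],
    [0,0,0,0,1],
  ],
)

```text
time: 9.7
tool_pos: [0.6028, 0.0952, 0.1307]
tool_rot: [3.142, 0.001, 1.401]
contact_force: [-0.6, -2.7, 3.0]
opening: 0.0304
grip_force: 40.0
```

>>> move_arm(
  rows=[
    [-1.7,-9.9,0,0,1],
    [-1.7,-9.9,0,0,1],
    [-1.7,-9.9,0,0,1],
    [-1.7,-9.9,0,0,1],
    [0,0,0,0,1],
  ],
)

```text
time: 10.2
tool_pos: [0.5958, 0.0559, 0.1306]
tool_rot: [-3.141, 0.001, 1.401]
contact_force: [-1.0, -1.3, 4.4]
opening: 0.0295
grip_force: 40.0
```

>>> move_arm(
  rows=[
    [-1.7,-9.9,0,0,1],
    [-1.7,-9.9,0,0,1],
    [-1.7,-9.9,0,0,1],
    [-1.7,-9.9,0,0,1],
    [-1.3,-8,0,0,1],
    [0,0,0,0,1],
    [0,0,0,0,1],
    [0,0,0,0,1],
  ],
)

```text
time: 11.0
tool_pos: [0.588, 0.0099, 0.1306]
tool_rot: [3.142, 0.001, 1.403]
contact_force: [-1.2, -2.7, 3.7]
opening: 0.0295
grip_force: 40.0
```

>>> move_arm(
  rows=[
    [0,0,15,0,1],
    [0,0,35,0,1],
    [0,0,40,0,1],
    [0,0,40,0,1],
    [0,0,0,0,1],
    [6,-35,0,0,1],
    [6,-35,0,0,1],
    [6,-35,0,0,1],
    [6,-35,0,0,1],
    [6,-35,0,0,1],
    [6,-35,0,0,1],
  ],
)

```text
time: 12.1
tool_pos: [0.6238, -0.2004, 0.2586]
tool_rot: [-3.139, -0.001, 1.403]
contact_force: [0.2, -0.9, -0.9]
opening: 0.0295
grip_force: 40.0
```

>>> move_arm(
  rows=[
    [6,-35,0,0,1],
    [6,-35,0,0,1],
    [0,0,0,0,1],
    [0,0,-40,0,1],
    [0,0,-40,0,1],
    [0,0,-40,0,1],
    [0,0,-40,0,1],
    [0,0,-20,0,1],
    [0,0,0,0,1],
    [0,0,0,0,1],
  ],
)

```text
time: 13.1
tool_pos: [0.6361, -0.2689, 0.0803]
tool_rot: [-3.141, -0.001, 1.403]
contact_force: [0.5, -0.2, 0.0]
opening: 0.0298
grip_force: 40.0
```

>>> move_arm(
  rows=[
    [0,0,-20,0,1],
    [0,0,-15,0,1],
    [0,0,-7,0,1],
    [0,0,-2,0,1],
    [0,0,0,0,1],
    [0,0,0,0,1],
  ],
)

```text
time: 13.7
tool_pos: [0.6365, -0.2701, 0.0375]
tool_rot: [3.14, 0.001, 1.403]
contact_force: [0.1, -0.1, -1.1]
opening: 0.0299
grip_force: 40.0
```

>>> move_arm(
  rows=[
    [0,0,-1.5,0,1],
    [0,0,0,0,1],
    [0,0,0,0,1],
  ],
)

```text
time: 14.0
tool_pos: [0.6363, -0.2699, 0.0356]
tool_rot: [3.141, 0.0, 1.403]
contact_force: [0.4, -1.0, 0.3]
opening: 0.0298
grip_force: 40.0
```

Contact; release and rise.

>>> move_arm(
  rows=[
    [0,0,0,0,0],
    [0,0,0,0,-1],
    [0,0,0,0,-1],
    [0,0,0,0,-1],
    [0,0,0,0,-1],
    [0,0,0,0,-1],
    [0,0,0,0,-1],
    [0,0,0,0,-1],
    [0,0,0,0,-1],
  ],
)

```text
time: 14.9
tool_pos: [0.636, -0.2698, 0.0351]
tool_rot: [3.142, 0.0, 1.403]
contact_force: [0.2, -0.5, 0.8]
opening: 0.0913
grip_force: 0.0
```

>>> move_arm(
  rows=[
    [0,0,20,0,-1],
    [0,0,40,0,-1],
    [0,0,40,0,-1],
    [0,0,40,0,-1],
    [0,0,40,0,-1],
    [0,0,30,0,-1],
    [0,0,0,0,0.4],
    [0,0,0,0,0.4],
  ],
)

```text
time: 15.7
tool_pos: [0.6361, -0.2698, 0.2455]
tool_rot: [3.141, 0.0, 1.403]
contact_force: [0.4, -0.2, -0.8]
opening: 0.0802
grip_force: 0.0
```

```bash
python3 - <<'E'
from h import *
s=snap('side','s4.png')
o=monitor.observe();print(o['tool_pos'],o['tool_rot'],o['contact_force'],o['opening'])
cv2.imwrite('pics/c6.png',cv2.resize(s[145:225,235:335],(500,400),interpolation=2)[:,:,::-1])
E
```

```text
[ 0.63560767 -0.26954527  0.24396675] [-3.14004108e+00 -5.58679373e-04  1.40278078e+00] [-0.40655309  0.54805148 -0.8784015 ] 0.07610020950516247
```

View pics/c6.png

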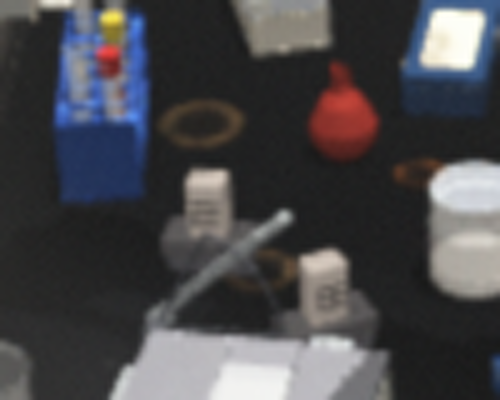

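>>> move_arm(
  rows=[
    [-15,36.6,0,0,0.45],
    [-15,36.6,0,0,0.45],
    [-15,36.6,0,0,0.45],
    [-15,36.6,0,0,0.45],
    [-15,36.6,0,0,0.45],
    [-15,36.6,0,0,0.45],
    [-15,36.6,0,0,0.45],
    [-15,36.6,0,0,0.45],
    [-15,36.6,0,0,0.45],
    [-15,36.6,0,0,0.45],
    [0,0,0,0,0.45],
    [0,0,0,0,0.45],
  ],
)

```text
time: 16.95
tool_pos: [0.4853, 0.0966, 0.244]
tool_rot: [-3.14, 0.001, 1.405]
contact_force: [-0.0, 0.5, 0.7]
opening: 0.0248
grip_force: 0.0
```

>>> move_arm(
  rows=[
    [0,0,-40,0,0.45],
    [0,0,-40,0,0.45],
    [0,0,-40,0,0.45],
    [0,0,-15,0,0.45],
    [0,0,-5,0,0.45],
    [0,0,0,0,0.45],
    [0,0,0,0,0.45],
  ],
)

```text
time: 17.65
tool_pos: [0.4869, 0.0957, 0.1058]
tool_rot: [3.14, -0.0, 1.402]
contact_force: [-0.1, 0.5, 1.3]
opening: 0.0253
grip_force: 0.0
```

>>> move_arm(
  rows=[
    [-1,0,-4,0,0.45],
    [0,0,-4,0,0.45],
    [0,0,0,0,0.45],
  ],
)

```text
time: 17.95
tool_pos: [0.4848, 0.0963, 0.097]
tool_rot: [-3.141, 0.0, 1.403]
contact_force: [-0.4, -0.9, -0.4]
opening: 0.0251
grip_force: 0.0
```

>>> move_arm(
  rows=[
    [0,0,-7,0,0.45],
    [0,0,-7,0,0.45],
    [0,0,-6,0,0.45],
    [0,0,0,0,0.45],
  ],
)

```text
time: 18.35
tool_pos: [0.4843, 0.0962, 0.076]
tool_rot: [-3.14, 0.0, 1.403]
contact_force: [0.4, -0.2, 0.2]
opening: 0.0252
grip_force: 0.0
```

>>> move_arm(
  rows=[
    [0,0,0,0,1],
    [0,0,0,0,1],
    [0,0,0,0,1],
    [0,0,0,0,1],
  ],
  newtons=40,
)

```text
time: 18.75
tool_pos: [0.4853, 0.0963, 0.0773]
tool_rot: [3.141, -0.0, 1.403]
contact_force: [0.8, -0.1, -0.4]
opening: 0.0103
grip_force: 40.0
```

>>> move_arm(
  rows=[
    [1.5,-0.3,14.5,0,1],
    [1.5,-0.3,14.5,0,1],
    [3.6,-0.6,14.2,0,1],
    [3.6,-0.6,14.2,0,1],
    [5.7,-1,13.4,0,1],
    [5.7,-1,13.4,0,1],
    [7.6,-1.3,12.4,0,1],
    [7.6,-1.3,12.4,0,1],
    [0,0,0,0,1],
    [0,0,0,0,1],
  ],
)

```text
time: 19.75
tool_pos: [0.5187, 0.0902, 0.1848]
tool_rot: [-3.134, 0.001, 1.403]
contact_force: [-7.1, 1.3, -3.2]
opening: 0.0106
grip_force: 40.0
```

```bash
python3 - <<'E'
from h import *
s=snap('side','s5.png');t=snap('top','t5.png')
o=monitor.observe();print(o['tool_pos'],o['tool_rot'],o['contact_force'],o['opening'])
A=cv2.resize(t[130:210,240:320],(400,400),interpolation=2)
B=cv2.resize(s[170:250,250:330],(400,400),interpolation=2)
cv2.imwrite('pics/c7.png',np.hstack([A,B])[:,:,::-1])
E
```

```text
[0.51851187 0.0902237  0.18457665] [-3.13332792e+00  9.77590311e-04  1.40290031e+00] [-7.47783125  0.80868773 -2.68375282] 0.010307084639332761
```

View pics/c7.png

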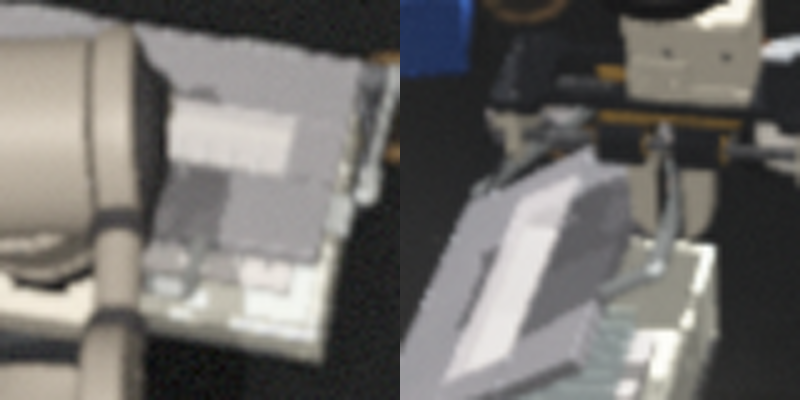

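```bash
cat > a.py <<'E'
from h import *
from scipy.optimize import brentq
yaw=-.169; X=np.array([np.cos(yaw),np.sin(yaw),0]);Y=np.array([-X[1],X[0],0])
H=np.array([.5993,.0772,.088])+.08*X
a=lambda X,Y:((X+.5)/4.2-.5+215,(Y+.5)/4.2-.5+125)
b=lambda X,Y:((X+.5)/5-.5+230,(Y+.5)/5-.5+170)
e=lambda X,Y:((X+.5)/5-.5+240,(Y+.5)/5-.5+130)
def cyl(n,p,yb,r=.13):
    # angle on the radius-r circle whose projection is nearest the pixel
    th=np.linspace(0,1.2,1201)
    d=[np.linalg.norm(proj(n,H-r*np.cos(t)*X+r*np.sin(t)*np.array([0,0,1])+yb*Y)-p) for t in th]
    i=int(np.argmin(d));return th[i].round(3),round(d[i],2)
for yb in(-.135,-.14):
    print('tip',yb,[cyl('top',a(*p),yb) for p in[(413,187),(411,193)]],[cyl('side',b(*p),yb) for p in[(312,92),(317,87)]],'t5',cyl('top',e(370,200),yb))
    print('ptr',yb+.008,[cyl('top',e(*p),yb+.008) for p in[(340,230),(338,237)]], 'shut',cyl('top',a(386,268),yb+.008))
o=monitor.observe();q=o['tool_pos']+[0,0,.017]-H
print('bar',q@X,q[2],q@Y)
print('bar angle',np.arctan2(q[2],-q@X)-np.arctan2(6,195), np.hypot(q[2],q@X))
E
python3 a.py
```

```text
Traceback (most recent call last):
  File "a.py", line 14, in <module>
    print('tip',yb,[cyl('top',a(*p),yb) for p in[(413,187),(411,193)]],[cyl('side',b(*p),yb) for p in[(312,92),(317,87)]],'t5',cyl('top',e(370,200),yb))
                                                                        ~~~^^^^^^^^^^^^^^^^^
  File "a.py", line 11, in cyl
    d=[np.linalg.norm(proj(n,H-r*np.cos(t)*X+r*np.sin(t)*np.array([0,0,1])+yb*Y)-p) for t in th]
                      ~~~~^^^^^^^^^^^^^^^^^^^^^^^^^^^^^^^^^^^^^^^^^^^^^^^^^^^^^^
  File "h.py", line 12, in proj
    c=vision.get_calibration(n);K=np.array(c['K']);T=np.array(c['T'])
ValueError: time passes only in moves, steps and waits
```

```bash
python3 - <<'E'
s=open('h.py').read()
s=s.replace("def snap","from functools import lru_cache\ncal=lru_cache(None)(vision.get_calibration)\ndef snap").replace("c=vision.get_calibration(n)","c=cal(n)")
open('h.py','w').write(s)
s=open('a.py').read()
i=s.index('def cyl');j=s.index('for yb')
s=s[:i]+'''def cyl(n,p,r=.13):
    "ray meets the cylinder of radius r about the hinge: angle and box y"
    o,d=ray(n,*p);o=o-H;ox,dx,oz,dz=o@X,d@X,o[2],d[2]
    out=[]
    for t in np.roots([dx*dx+dz*dz,2*(ox*dx+oz*dz),ox*ox+oz*oz-r*r]):
        out.append((np.round(np.arctan2((oz+t*dz).real,-(ox+t*dx).real),3),np.round(((o+t*d)@Y).real,4),np.round(abs(t.imag),3)))
    return [v for v in out if -.3<v[0]<1.5]
'''+'''print('tip top',[cyl('top',a(*p)) for p in[(413,187),(411,193)]],'t5',cyl('top',e(370,200)))
print('tip side',[cyl('side',b(*p)) for p in[(312,92),(317,87)]])
print('ptr',[cyl('top',e(*p)) for p in[(340,230),(338,237)]],'shut',cyl('top',a(386,268)))
'''+s[s.index('o=monitor'):]
open('a.py','w').write(s)
E
python3 a.py
```

```text
tip top [[(np.float64(0.787), np.float64(-0.1396), np.float64(0.0))], [(np.float64(0.748), np.float64(-0.1388), np.float64(0.0))]] t5 [(np.float64(0.778), np.float64(-0.1416), np.float64(0.0))]
tip side [[(np.float64(0.8), np.float64(-0.1458), np.float64(0.0))], [(np.float64(0.784), np.float64(-0.154), np.float64(0.0))]]
ptr [[(np.float64(0.587), np.float64(-0.1267), np.float64(0.0))], [(np.float64(0.542), np.float64(-0.126), np.float64(0.0))]] shut [(np.float64(-0.167), np.float64(-0.124), np.float64(0.013)), (np.float64(-0.167), np.float64(-0.124), np.float64(0.013))]
bar -0.16182772490329372 0.11357664706503875 -0.0007501402824788367
bar angle 0.581198103612654 0.1977065181169111
```

>>> move_arm(
  rows=[
    [5.5,-0.9,7.3,0,1],
    [5.6,-1,7.3,0,1],
    [6.2,-1.1,6.8,0,1],
    [6.4,-1.1,6.7,0,1],
    [0,0,0,0,1],
    [0,0,0,0,1],
    [0,0,0,0,1],
  ],
)

```text
time: 20.55
tool_pos: [0.5409, 0.0862, 0.2129]
tool_rot: [-3.13, 0.002, 1.403]
contact_force: [-13.9, 0.3, 1.9]
opening: 0.0109
grip_force: 40.0
```

```bash
python3 - <<'E'
from h import *
s=snap('side','s6.png');t=snap('top','t6.png')
o=monitor.observe();print(o['tool_pos'],o['contact_force'],o['qvel'].round(3))
A=cv2.resize(t[145:185,295:335],(400,400),interpolation=2)
B=cv2.resize(s[165:245,250:330],(400,400),interpolation=2)
cv2.imwrite('pics/c8.png',np.hstack([A,B])[:,:,::-1])
E
python3 a.py | tail -2
```

```text
[0.54085351 0.08622801 0.21291047] [-14.62492148   0.1271741    2.45656741] [-0.    -0.001  0.001 -0.    -0.001 -0.   ]
bar -0.13913230895669745 0.1419104721395071 -0.0009311155240290126
bar angle 0.7645235120991246 0.19873696560650145
```

View pics/c8.png

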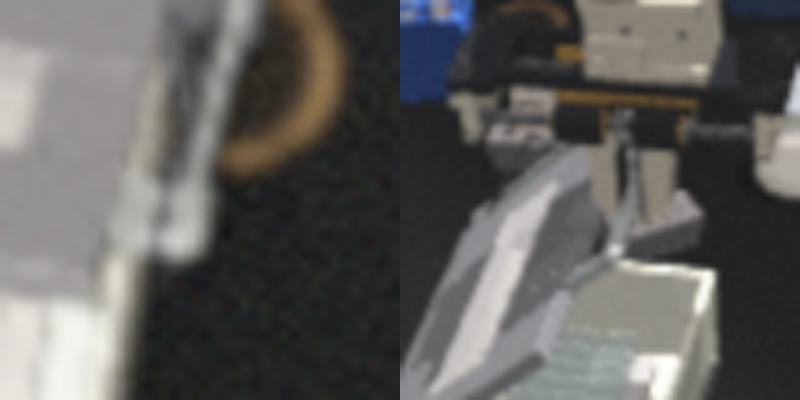

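```bash
python3 -c "
from cell import workorder
print(workorder.hand_in())"
```

```text
the job is handed in; nothing more can be done
None
```

I wiped the window in one pass with the lid shut and stood the wiper back upright on the worktop. The lid is now held at about 0.77 rad, lined up with the index arm to within about 0.02 rad in the top view. I've handed the job in, but no verdict came back.

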